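Index the sample changer: bring the next vial home against the reader

TASK

The square bottle in the reading bay of the sample changer has been measured; put the tall vial's carrier in its place. Slide the carriers through the empty place without lifting or forcing them: first the squat jar's carrier into the empty corner, then the square bottle's carrier out of the bay into the place the jar left, then the tall vial's carrier into the bay and gently on until it is fully home against the reader with its sprung nose pressed right in. Leave the other two carriers right in their corners of the tray, never press a carrier hard against the tray's walls or the reader, and leave the other things on the table alone.

Things in the scene. Friction and masses are not known exactly. Their poses are not given: they have to be found in the camera images.
- tray: Sample changer, fixed. Origin at table height under the centre of its square 2 x 2 tray; x to the reader end, y to the reading bay's side. Base plate 6 mm thick (x from -100 to 223, y from -102 to 102 mm); its top is the tray's floor
- fence: Rigid walls of the tray, with the reader mounted on them; origin and axes as the tray's. Walls' inner faces at x, y = +-80 mm, 12 mm thick, tops 19.5 mm above the table. Their lips reach 5 mm inward, 10.5 mm above the floor, over the carriers' flanges: carriers slide but do not lift out. The four places hold 78 mm carriers with 4 mm of play in all
- bay (a point): Reading bay, the (+x, +y) place; the bottle's carrier starts here. Point on the floor (z = 6 mm) at x, y = 41 mm in the tray: centre of a carrier that touches the +y wall, its far edge in line with the tray's far wall. There is no far wall here: a carrier goes on in +x between guides (4 mm of play in y) until its flange meets the reader, 7 to 43 mm further on
- mount (a point): Slotted mount of the reader on the base plate (at x = 163, y = 39.5, z = 6 mm in the tray). The reader, a grey box 68 mm wide, top 82 mm above the table, its front 25 mm behind the datum face, is clamped where the last user left it; the rigid face, at x = 87 to 123 mm in the tray, is not measured. A carrier home against it has its centre at x = 48 to 84 mm. A loose spare vial stands beside it
- nose (a joint): Sprung contact nose, 9 mm thick, in the reader's datum face on the bay's centre line, 5.5 mm above the tray's floor. 0 = out (6 mm proud of the face), 0.006 m = pressed in flush, when the carrier's flange touches the face. Its spring is weak (0.15 to 0.3 N) and does not push a carrier back
- p_far (a point): The (+x, -y) place, x = 41, y = -41 mm in the tray, at floor height: centre of a carrier pushed against the far and -y walls. At the start the vial's or the jar's carrier is here, with up to 4 mm of play
- p_near (a point): The (-x, +y) place, x = -41, y = 41 mm in the tray, at floor height: centre of a carrier pushed against the near and +y walls. At the start the other one of the vial's and the jar's carriers is here
- corner (a point): The (-x, -y) corner, x, y = -41 mm in the tray, at floor height: centre of a carrier pushed against both walls. Empty at the start
- vial (a point): Tall round white vial, 22 mm thick with a 25 mm cap (top 16 mm), firm in the middle of its carrier: the grip to slide it by. Point on its axis 36 mm above the carrier's underside; the vial reaches from 16 to 80 mm above it. Carrier: aluminium, flange 78 x 78 x 8 mm with rounded corners, body 64 x 64 mm on it up to 16 mm; 0.3 to 0.5 kg in all, slides easily; axes as the tray's
- jar (a point): Squat round white jar, 44 mm in diameter with a 45 mm lid (top 9 mm), from 16 to 61 mm above the underside of its carrier, which is like the vial's. Point on the jar's axis, 36 mm above the carrier's underside
- bottle (a point): Square white bottle, body 36 x 36 mm from 16 to 54 mm above its carrier's underside, round cap 28 mm in diameter on it up to 70 mm; sides parallel to its carrier's, which is like the vial's. Point on its axis, 36 mm above the carrier's underside
Mind the look-alikes: they are no part of the job. What is shaped like the part that bears bottle but green or red is not meant.

How it is judged:
On the way, in this order (a step that is already met when the one before it is completed fails the run):
1. the jar's carrier has been slid into the empty corner, within 5 mm of both walls (x of jar in the frame of tray below -0.036 m and y of jar in the frame of tray below -0.036 m), for 0.1 s.
2. the bottle's carrier is out of the reading bay and in the place that the jar's carrier left, within 5 mm of its walls (all of step 1 and ((x of bottle in the frame of tray above 0.036 m and y of bottle in the frame of tray below -0.036 m) or (x of bottle in the frame of tray below -0.036 m and y of bottle in the frame of tray above 0.036 m))), for 0.1 s.
At the end, for the whole second after the job is handed in: The vial's carrier is in the reading bay, home against the reader (nose in by more than 4.2 of its 6 mm); the jar's carrier is in the corner that was empty and the bottle's in the place the jar left, each within 5 mm of its two walls; all three flat on the tray's floor, released and at rest (all of step 2 and x of vial in the frame of tray above 0.044 m and y of vial in the frame of tray above 0.035 m and value of joint nose above 0.0042 m and z of each of vial, jar, bottle in the frame of tray below 0.0455 m and angle between each of vial, jar, bottle's own z axis and vertical below 0.06 rad and contact force between each of vial_carrier, jar_carrier, bottle_carrier and the fingers below 0.1 N and linear speed of each of vial_carrier, jar_carrier, bottle_carrier below 0.01 m/s); the robot touches nothing.
It fails at once if a carrier is pushed against the walls or lips of the tray or against the reader with more than 20 N (contact force between any of vial_carrier, jar_carrier, bottle_carrier and fence above 20 N).
It fails at once if a carrier is lifted more than 5 mm or tipped by more than 0.12 rad (z of any of vial, jar, bottle in the frame of tray above 0.047 m or angle between any of vial, jar, bottle's own z axis and vertical above 0.12 rad).
It fails at once if another thing on the table is moved more than 30 mm, or the spare vial knocked over (distance of any of spare_vial, spare_carrier, pocket_scale, phone_a, phone_b, spoon, marker from where it was at the start of the episode above 0.03 m or angle between spare_vial's own z axis and vertical above 0.5 rad).
It also fails if it takes over 72 s, if anything falls off the work surface, if the arm or the gripper's body presses on something with over 40 N, if the wrist force passes 120 N, or if a joint passes its speed limit or range.

ROBOT

A 6-joint arm with a two-finger parallel gripper is mounted at the origin on the work surface. World frame = base frame: x ahead of the robot, y to its left, z up, the work surface at z = 0. Lengths are in m, angles in rad, forces in N, time in s.
With the tool pointing down it reaches from about 0.35 to 0.975 m from the base axis. Payload 4.9 kg.
Tool frame: the origin (TCP) lies on the centre line of the jaws, within the pads' length; the fingertips stand 25 mm ahead of it and the grasp point (between the pads) lies 6 mm ahead of it; z points along the fingers, y is the line along which they close (so a half turn about z gives the same grasp; the last joint's range is limited). The gripper opens to 85 mm and grips with 20 to 120 N. Pads are 22 mm wide; open, the fingers measure 114 mm over their backs; the gripper's body (76 mm by 85 mm) begins 54 mm behind the grasp point. The pads swing forward as they close: fully open they stand 13 mm farther back than shut.
Start: joints at [1.222, 0.053, 1.613, -0, 1.476, -0.119], TCP at [0.142, 0.609, 0.256] pointing down, gripper open.
Joint ranges: [-3.01, 3.01], [-1.01, 2.22], [0.06, 2.58], [-1.02, 4.17], [0.09, 2.62], [-3.14, 3.14]. Speed limits (rad/s): [2.57, 2.57, 3.14, 3.14, 3.14, 3.14].

INTERFACE

Orientations are given as a unit quaternion [w, x, y, z].
In Python, from plant import state, grab_frame, get_calibration, job gives the robot as it stands. The module is installed in compiled form; this text tells all that it offers.
- The arm moves only by the tool move_arm, never from a script. Its argument "targets" is a list that holds one entry, the list of rows, each a list of 5 numbers: the opening in per cent of the stroke, from 0 (shut) to 100 (fully open), then the shift along the tool's x, y, z as a fraction of full scale, then the turn about the tool's z as a fraction of full scale. A call has 1 to 5 rows; each row shifts and turns the commanded pose from where the row before left it, along the tool's axes as they then stand; what a row does not reach is not made up. Full scale, the value 1, is 0.6 m for a shift and 6 degrees for a turn. A row lasts 1/12 s, in which the tool goes at most 41.7 mm and 7.16 degrees, less where a joint would pass 70% of its speed; a pose out of reach is approached as far as the arm can. A call with a number of a shift or a turn outside -1 to 1 is refused whole. A call with a gripper value outside its range is refused whole. The fingers move at their own pace and stop on an object; the grip force is fixed at half the most. Time passes only in rows, so rows that do not move let the fingers close. It gives the time, the measured TCP pose, the force, the opening and the grip force at its end, in the units of the state.
- state(): the state, without advancing time (a new reading comes with each control period).
- grab_frame(name): name is "scene" or "top" or "wrist"; returns the picture (480x640x3 uint8, red, green, blue); there is no depth.
- get_calibration(name): a dict with "vertical_fov" (degrees; the focal length in pixels is half the picture's height over the tangent of half this angle, whatever the lens; pixels are square), "cx", "cy" (the principal point, pixels), "R" (3x3) and "t" (3): a world point X has camera coordinates R X + t. Camera axes: x right, y down, z forward; pixel columns grow to the right and rows downward; lengths in m; the calibration is good to about 2 mm. The wrist camera is an equidistant fisheye: a pixel r from the principal point sees the ray r / f radians off the axis. A picture is of the moment at which its call begins: read the wrist's pose just before it. get_calibration takes no time and is no camera call; for the wrist camera it gives the pose at the moment of the call.
- job.job_done(): hands the job in; it is judged then, once.
The state is a dict: "time": time; "joint_pos": joint angles; "joint_vel": joint speeds; "joint_efforts": joint torques, N m; "tool_pos": TCP position; "tool_rot": TCP orientation; "contact_force": force on the tool from outside, world axes, zero at the start; "ft_torque": the same for the moment, N m; "gripper_width": opening from 0.0 (shut) to 1.0 (fully open); "grasp_force": force on a finger pad.
Only numpy, scipy, OpenCV 4.12 (cv2) and the standard library are available. Lean on these libraries where they do the work, as an engineer would, in place of code of your own. Each camera call takes 0.05 s, during which the arm holds its last target. There are 200 camera calls.

## Working session

There is one attempt and no reset: what is moved stays moved. The work goes in short steps, Python scripts to look and compute and a tool call to move; the robot and the scene stay as the last step left them, time stands still between calls to the robot, and variables do not carry over. Pictures are saved under pics/ and viewed, at most 10 in all, crops included, and the job is handed in when it is done.

Besides the shell and the picture viewer there is one more tool, called after "Emit:" as name([rows], argument=value, ...), one row to a line, values as JSON. move_arm: Moves the arm, as the interface text tells. Shift numbers are shares of 0.6 m and turn numbers shares of 6 degrees, none past 1 either way. Its arguments: {"type":"object","properties":{"targets":{"type":"array"}},"required":["targets"]}

```bash
mkdir -p pics
python3 - <<'E'
from plant import *
import cv2,numpy as np
s=state();print(s['time'],s['tool_pos'],s['tool_rot'],s['gripper_width'])
for n in("scene","top"):
    c=get_calibration(n);print(n,c)
    cv2.imwrite(f"pics/{n}0.png",grab_frame(n)[:,:,::-1])
E
```

```text
0.0 [0.14216623 0.60800767 0.2550282 ] [-2.42484068e-04  1.14641790e-01  9.93406330e-01 -1.03217116e-03] 0.99842560553883
scene {'vertical_fov': 46.158928857198646, 'cx': 321.5152993903564, 'cy': 218.97688598250397, 'R': array([[-0.59536335,  0.80335181,  0.01297534],
       [ 0.62219043,  0.47120236, -0.6251779 ],
       [-0.5083518 , -0.36413487, -0.78037442]]), 't': array([ 0.31961429, -0.32273388,  1.06567737])}
top {'vertical_fov': 53.545739601081614, 'cx': 320.8902184595021, 'cy': 235.33667900329434, 'R': array([[-0.01282928, -0.99958072,  0.02595743],
       [-0.99000227,  0.00905103, -0.14076074],
       [ 0.14046678, -0.02750377, -0.9897033 ]]), 't': array([0.03978694, 0.5680016 , 0.62397635])}
```

View pics/top0.png

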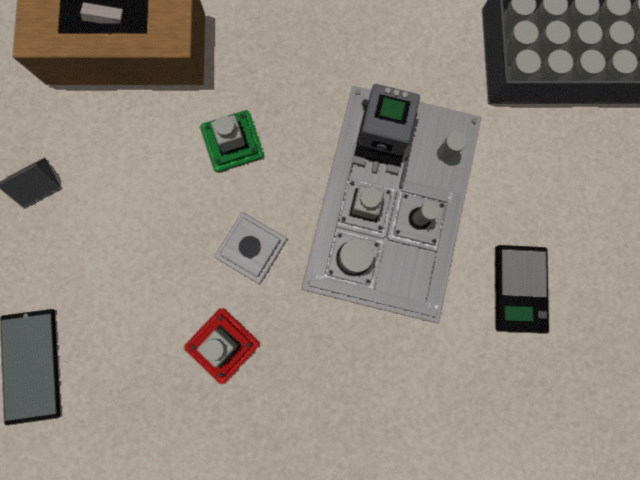

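View pics/scene0.png

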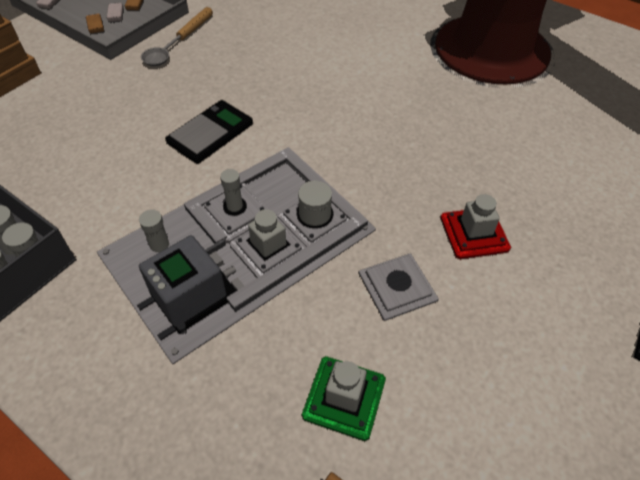

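The top view shows the tray with its +x pointing up and its +y to the left.

Possible confusions:
- **White items in the tray:** square bottle at about (368,203) in the bay, squat jar at (355,258) in p_near, tall vial at (428,212) in p_far. The empty corner is at about (408,278).
- **Look-alikes:** green carrier with bottle (230,138), red carrier with bottle (220,347), empty spare carrier (250,247), loose spare vial (453,147).

I choose the three white ones inside the tray.

```bash
cat > h.py <<'E'
import numpy as np,cv2
from plant import *
def ray(c,uv):
    f=240/np.tan(np.radians(c['vertical_fov']/2))
    d=np.c_[(np.atleast_2d(uv)-[c['cx'],c['cy']])/f,np.ones(len(np.atleast_2d(uv)))]
    return -c['R'].T@c['t'], d@c['R']
def onz(c,uv,z):
    o,d=ray(c,uv); return o+d*((z-o[2])/d[:,2])[:,None]
def proj(c,X):
    f=240/np.tan(np.radians(c['vertical_fov']/2))
    p=np.atleast_2d(X)@c['R'].T+c['t']; return p[:,:2]/p[:,2:]*f+[c['cx'],c['cy']]
E
python3 - <<'E'
from h import *
im=cv2.imread('pics/top0.png');c=get_calibration('top')
print('cam',-c['R'].T@c['t'])
hsv=cv2.cvtColor(im,cv2.COLOR_BGR2HSV)
b=cv2.GaussianBlur(im,(5,5),0).astype(int)
m=((b[:,:,2]-b[:,:,0])<12).astype(np.uint8)
m=cv2.morphologyEx(m,cv2.MORPH_OPEN,np.ones((5,5)))
m[:,:290]=0;m[:,485:]=0
n,l,st,ce=cv2.connectedComponentsWithStats(m);k=1+np.argmax(st[1:,4]);print(st[k],ce[k])
cn=max(cv2.findContours((l==k).astype(np.uint8),cv2.RETR_EXTERNAL,cv2.CHAIN_APPROX_NONE)[0],key=cv2.contourArea)
P=onz(c,cn[:,0,:],.006)[:,:2].astype(np.float32)
r=cv2.minAreaRect(P*1000);print(r,cv2.boxPoints(r))
# manual corners
q=onz(c,[[354,87],[480,120],[438,320],[304,289]],.006)[:,:2];print(q,np.linalg.norm(q-np.roll(q,-1,0),axis=1))
cr=cv2.resize(im[70:330,295:490],None,fx=3,fy=3,interpolation=cv2.INTER_CUBIC)[:, :]
cv2.drawContours
cv2.imwrite('pics/crop0.png',cv2.resize(im[75:325,295:490],(450,577),interpolation=cv2.INTER_CUBIC))
E
```

```text
cam [0.47518537 0.05179096 0.69647101]
[  303    84   177   238 29176] [392.77875651 203.23752399]
((630.8612060546875, -78.02731323242188), (203.94610595703125, 333.9217529296875), 75.38291931152344) [[ 443.5705   -134.56602 ]
 [ 766.6845   -218.83379 ]
 [ 818.1519    -21.488602]
 [ 495.0379     62.77916 ]]
[[ 0.80308415 -0.02128067]
 [ 0.7495235  -0.2136722 ]
 [ 0.44855127 -0.13444853]
 [ 0.49524152  0.05797192]] [0.19970789 0.31122448 0.19800407 0.31788057]
```

View pics/crop0.png

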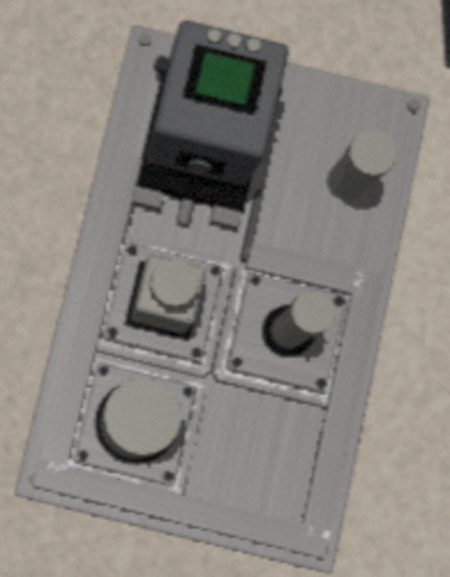

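The crop confirms it: bottle cap at (175,285), jar lid (145,412), vial cap (316,312), empty corner (265,445) and the reader nose (185,212), all in crop pixels. Next I fit the tray frame and check the three tops against it.

```bash
cat >> h.py <<'E'
TH=np.radians(-14.62);O=np.array([.5661,-.0611])
ex=np.array([np.cos(TH),np.sin(TH)]);ey=np.array([-ex[1],ex[0]])
def totray(p): d=np.asarray(p)[...,:2]-O; return np.stack([d@ex,d@ey],-1)
def toworld(q): q=np.atleast_2d(q); return O+q[:,:1]*ex+q[:,1:2]*ey
E
python3 - <<'E'
from h import *
def cr(x,y): return [295+x/2.308,75+y/2.308]
c=get_calibration('top');s=get_calibration('scene')
for n,uv,uvs,z in(("vial",cr(316,312),(231,178),.086),("jar",cr(145,412),(315,192),.067),("bottle",cr(175,285),(265,217),.076)):
    w=onz(c,[uv],z)[0]; ws=onz(s,[uvs],z)[0]
    o,d=ray(c,[uv]);o2,d2=ray(s,[uvs])
    A=np.c_[d[0],-d2[0]];k=np.linalg.lstsq(A,o2-o,rcond=None)[0]
    print(n,w,totray(w)*1000,'scene',totray(ws)*1000,'tri',o+k[0]*d[0],o2+k[1]*d2[0])
for n,p,z in(("walls near inner L",(205,490),.0195),("datum L",(148,207),.0135),("datum R",(224,224),.0135),("nose tip",(182,222),.0115),("jar hole",(82,456),.0145),("hole",(168,475),.0145),("h",(187,392),.0145),("h",(104,370),.0145)):
    print(n,totray(onz(c,[cr(*p)],z)[0])*1000)
q=state()
R=q['tool_rot'];print(R,np.degrees(2*np.arctan2(R[1],R[2])))
E
```

```text
vial [ 0.59389338 -0.11160619  0.086     ] [ 39.6415884  -41.85561021] scene [ 40.91304571 -32.59045982] tri [ 0.59509383 -0.11325856  0.07982658] [ 0.59254768 -0.10862329  0.07809081]
jar [ 0.53961698 -0.0146204   0.067     ] [-37.35731247  38.29014284] scene [-40.34554535  40.82850104] tri [ 0.5395071  -0.01450714  0.06807351] [ 0.53774602 -0.01112686  0.06753662]
bottle [ 0.61237823 -0.03283921  0.076     ] [37.64657032 39.02669645] scene [39.74889874 41.00795865] tri [ 0.61307946 -0.03327177  0.07282862] [ 0.61307811 -0.0332693   0.07282799]
walls near inner L [-69.36410533 -12.31304522]
datum L [98.8428648  62.72670678]
datum R [99.98467535 12.65618777]
nose tip [95.19631357 39.0829433 ]
jar hole [-66.99619578  66.03907988]
hole [-65.53491261  11.39117877]
h [-12.07042479  11.54030722]
h [-11.216752    65.41732818]
[-1.96289444e-04  1.14650037e-01  9.93405548e-01 -8.64114020e-04] 13.166885508216382
```

Emit:
move_arm([
  [[100,0,0,0,0.24],[100,-0.045,-0.0418,0,0],[100,-0.045,-0.0418,0,0],[100,-0.045,-0.0418,0,0],[100,-0.045,-0.0418,0,0]],
])

```text
time: 0.52
tool_pos: [0.2218, 0.4827, 0.2555]
tool_rot: [-0.0, 0.127, 0.992, -0.001]
contact_force: [0.9, 1.1, 0.6]
gripper_width: 0.996
grasp_force: 0.0
```

Emit:
move_arm([
  [[100,-0.045,-0.0418,0,0],[100,-0.045,-0.0418,0,0],[100,-0.045,-0.0418,0,0],[100,-0.045,-0.0418,0,0],[100,-0.045,-0.0418,0,0]],
])

```text
time: 0.93
tool_pos: [0.3209, 0.3271, 0.2559]
tool_rot: [-0.0, 0.127, 0.992, -0.0]
contact_force: [0.4, -0.0, 0.4]
gripper_width: 1.001
grasp_force: 0.0
```

Emit:
move_arm([
  [[100,-0.045,-0.0418,0,0],[100,-0.045,-0.0418,0,0],[100,-0.045,-0.0418,0,0],[100,-0.045,-0.0418,0,0],[100,-0.045,-0.0418,0,0]],
])

```text
time: 1.35
tool_pos: [0.4199, 0.1717, 0.256]
tool_rot: [-0.0, 0.127, 0.992, 0.0]
contact_force: [0.5, 0.2, 0.5]
gripper_width: 0.998
grasp_force: 0.0
```

Emit:
move_arm([
  [[100,-0.045,-0.0418,0,0],[100,-0.045,-0.0418,0,0],[100,-0.045,-0.0418,0,0],[100,-0.045,-0.0418,0,0],[100,-0.045,-0.0418,0,0]],
])

```text
time: 1.77
tool_pos: [0.519, 0.0162, 0.2558]
tool_rot: [-0.0, 0.127, 0.992, 0.0]
contact_force: [-0.2, -0.4, -0.9]
gripper_width: 0.997
grasp_force: 0.0
```

Emit:
move_arm([
  [[100,-0.045,-0.0418,0,0],[100,0,0,0.06,0],[100,0,0,0.06,0],[100,0,0,0,0],[100,0,0,0,0]],
])

```text
time: 2.18
tool_pos: [0.5365, -0.0128, 0.1816]
tool_rot: [-0.003, 0.127, 0.992, 0.0]
contact_force: [-0.4, -0.5, 0.4]
gripper_width: 0.999
grasp_force: 0.0
```

Run:
```python
from h import *
s=state();c=get_calibration('wrist');im=grab_frame('wrist');cv2.imwrite('pics/w1.png',im[:,:,::-1])
np.savez('w1',R=c['R'],t=c['t'],cal=[c['vertical_fov'],c['cx'],c['cy']])
print(totray(s['tool_pos'])*1000,s['tool_pos'],c)
```

```text
[-40.86000899  39.26834544] [ 0.5364746  -0.01278976  0.18161309] {'vertical_fov': 65.70646984690485, 'cx': 320.71636078217693, 'cy': 241.37228614339602, 'R': array([[ 2.53113671e-01,  9.67436545e-01,  6.43667039e-07],
       [ 9.18458895e-01, -2.40299693e-01,  3.14148556e-01],
       [ 3.03918949e-01, -7.95147032e-02, -9.49373838e-01]]), 't': array([-0.12278467, -0.51185174,  0.14467219])}
```

View pics/w1.png

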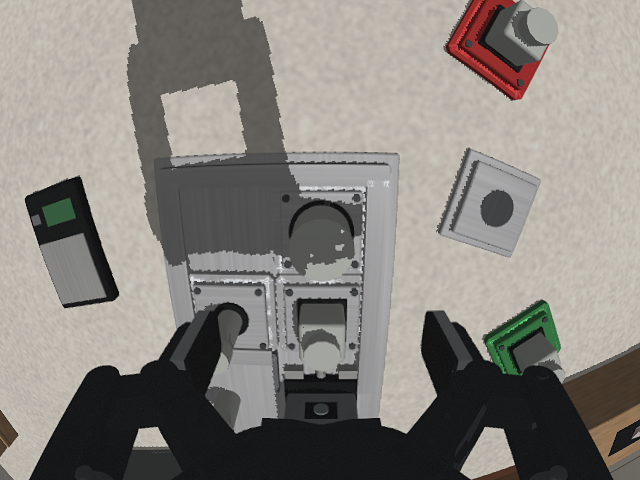

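The wrist view shows the jar carrier's screws at (285,198), (357,198), (354,264) and (288,264), and the bottle carrier's at (289,290), (351,289), (352,346) and (293,346). The near plate corners are at (157,158) and (398,155).

```bash
cat >> h.py <<'E'
def wonz(R,t,cal,uv,z):
    f=240/np.tan(np.radians(cal[0]/2)); v=(np.atleast_2d(uv)-cal[1:])/f; r=np.linalg.norm(v,axis=1)
    d=np.c_[v/r[:,None]*np.sin(r)[:,None],np.cos(r)]@R; o=-R.T@t
    return o+d*((z-o[2])/d[:,2])[:,None]
E
python3 - <<'E'
from h import *
w=np.load('w1.npz')
for n,p,z in(("jar",[(285,198),(357,198),(354,264),(288,264)],.022),("bottle",[(289,290),(351,289),(352,346),(293,346)],.022),("vial",[(197,292),(258,292),(263,346)],.022),("plate",[(157,158),(398,155)],.006)):
    q=totray(wonz(w['R'],w['t'],w['cal'],p,z))*1000
    print(n,q.round(1).tolist(),q.mean(0))
E
```

```text
jar [[-65.9, 11.5], [-65.9, 66.2], [-12.1, 65.3], [-12.1, 12.4]] [-39.02063241  38.85854445]
bottle [[11.0, 12.4], [10.1, 63.6], [67.0, 66.4], [66.9, 13.9]] [38.77449055 39.07341723]
vial [[14.5, -67.6], [13.2, -13.7], [67.6, -13.2]] [ 31.75620659 -31.51371986]
plate [[-99.4, -98.1], [-98.0, 100.0]] [-98.70878814   0.95290734]
```

Emit:
move_arm([
  [[100,-0.0032,-0.0028,0.052,0],[100,0,0,0.052,0],[100,0,0,0.052,0],[100,0,0,0.052,0],[100,0,0,0,0]],
])

```text
time: 2.65
tool_pos: [0.537, -0.0142, 0.056]
tool_rot: [-0.004, 0.127, 0.992, 0.0]
contact_force: [-2.0, -0.7, -1.1]
gripper_width: 1.004
grasp_force: 0.0
```

Emit:
move_arm([
  [[70,0,0,0,0],[60,0,0,0,0],[56,0,0,0,0],[54,0,0,0,0],[52,0,0,0,0]],
])

```text
time: 3.07
tool_pos: [0.5422, -0.0152, 0.0627]
tool_rot: [0.003, 0.127, 0.992, 0.0]
contact_force: [-0.3, 2.8, 7.0]
gripper_width: 0.522
grasp_force: 7.5
```

Emit:
move_arm([
  [[52,0,0,0,0],[52,0,0,0,0],[52,0,0,0,0]],
])

```text
time: 3.32
tool_pos: [0.5422, -0.0152, 0.0627]
tool_rot: [0.003, 0.127, 0.992, 0.0]
contact_force: [0.0, 2.1, 7.4]
gripper_width: 0.526
grasp_force: 7.5
```

Run:
```python
from h import *
s=state();print(s);print(totray(s['tool_pos'])*1000)
im=grab_frame('scene');cv2.imwrite('pics/s2.png',cv2.resize(im[100:340,150:450,::-1],(750,600)))
```

```text
{'time': 3.3167, 'joint_pos': array([-1.65529548e-01,  5.85054843e-02,  1.95247454e+00,  8.11318064e-04,
        1.12532807e+00, -1.48160198e+00]), 'joint_vel': array([ 0.00044086, -0.00128998, -0.00138033,  0.00098565,  0.00147995,
        0.00119908]), 'joint_efforts': array([-9.25817080e-01, -3.05527031e+01, -2.83496153e+01, -4.05258117e-01,
       -1.56020522e-01, -6.07562470e-03]), 'tool_pos': array([ 0.54217276, -0.01515718,  0.06271498]), 'tool_rot': array([2.65433562e-03, 1.27189865e-01, 9.91874802e-01, 2.65439218e-04]), 'contact_force': array([0.01870085, 2.10986051, 7.42949635]), 'ft_torque': array([ 0.27480081,  0.02456196, -0.03510838]), 'grasp_force': 7.507672905921936, 'gripper_width': 0.5255758924742567}
[-34.74879554  38.41583291]
```

View pics/s2.png

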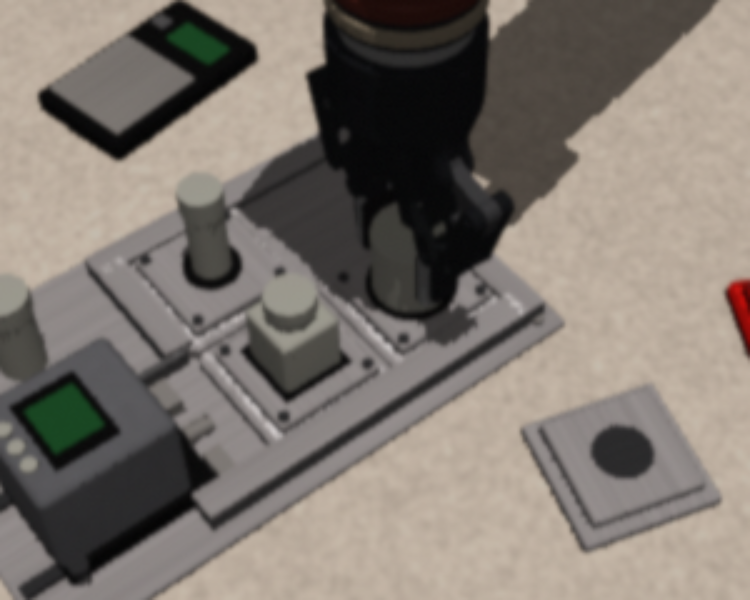

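The grip is on the jar's middle, a light 7.5 N, with the carrier flat. Now I slide it to -y.

Emit:
move_arm([
  [[52,0,-0.015,-0.004,0],[52,0,-0.025,0,0],[52,0,-0.025,0,0],[52,0,-0.025,0,0],[52,0,-0.015,0,0]],
])

```text
time: 3.78
tool_pos: [0.5244, -0.0775, 0.0628]
tool_rot: [0.001, 0.128, 0.992, -0.0]
contact_force: [3.4, 0.2, -0.5]
gripper_width: 0.521
grasp_force: 7.9
```

Emit:
move_arm([
  [[52,0,-0.005,0,0],[52,0,-0.003,0,0],[52,0,0,0,0]],
])

```text
time: 4.03
tool_pos: [0.5235, -0.0813, 0.0627]
tool_rot: [0.001, 0.127, 0.992, -0.0]
contact_force: [3.6, -2.5, 1.1]
gripper_width: 0.519
grasp_force: 8.0
```

```bash
cat > st.py <<'E'
from h import *
s=state();F=s['contact_force'];print('tray',totray(s['tool_pos'])*1000,'z',s['tool_pos'][2]*1000,'F tray',F[:2]@ex,F[:2]@ey,F[2],s['gripper_width'],s['grasp_force'],s['time'])
E
python3 st.py
```

```text
tray [-36.1508365  -30.31845014] z 62.744209008532756 F tray 4.1289276938411605 -1.4620605426014275 1.068713362956796 0.5192995407117016 7.989677041769028 4.0333
```

Emit:
move_arm([
  [[52,-0.003,-0.005,0,0],[52,0,-0.004,0,0],[52,0,-0.003,0,0],[52,0,-0.002,0,0],[52,0,0,0,0]],
])

```text
time: 4.45
tool_pos: [0.5228, -0.0889, 0.0627]
tool_rot: [0.0, 0.127, 0.992, 0.0]
contact_force: [2.0, 2.0, 4.7]
gripper_width: 0.526
grasp_force: 8.1
```

```bash
python3 st.py
```

```text
tray [-34.83159266 -37.84182201] z 62.68809654690925 F tray 1.4118950635313854 2.4849051170973877 4.670915954801005 0.5260761490230363 8.12635324895382 4.45
```

Emit:
move_arm([
  [[52,0,-0.002,0,0],[52,0,-0.001,0,0],[52,0,0,0,0],[52,0,0,0,0]],
])

```text
time: 4.78
tool_pos: [0.5224, -0.0905, 0.0627]
tool_rot: [0.0, 0.127, 0.992, 0.0]
contact_force: [-0.0, 1.9, 5.3]
gripper_width: 0.521
grasp_force: 8.1
```

```bash
python3 st.py
```

```text
tray [-34.81143879 -39.48760403] z 62.72936804145793 F tray -0.5221517962571397 1.8091796579342538 5.294620050608192 0.5208215990120849 8.135568648576736 4.7833
```

Emit:
move_arm([
  [[52,0,-0.002,0,0],[52,0,-0.001,0,0],[52,0,0,0,0],[52,0,0,0,0]],
])

```text
time: 5.12
tool_pos: [0.522, -0.0922, 0.0627]
tool_rot: [0.0, 0.127, 0.992, 0.0]
contact_force: [1.1, 2.8, 5.9]
gripper_width: 0.521
grasp_force: 8.1
```

```bash
python3 st.py
```

```text
tray [-34.84946427 -41.25605144] z 62.69250001913756 F tray 0.348730720774126 3.026433934225359 5.889421780367937 0.5211979460211916 8.138087019324303 5.1167
```

Emit:
move_arm([
  [[56,0,0.0005,0,0],[70,0,0,0,0],[100,0,0,0,0],[100,0,0,0,0],[100,0,0,-0.03,0]],
])

```text
time: 5.53
tool_pos: [0.5183, -0.0916, 0.0759]
tool_rot: [-0.004, 0.127, 0.992, 0.001]
contact_force: [-0.7, 0.5, -0.8]
gripper_width: 1.003
grasp_force: 0.0
```

Emit:
move_arm([
  [[100,0,0,-0.05,0],[100,0,0,-0.05,0],[100,0,0,0,0],[100,0,0,0,0]],
])

```text
time: 5.87
tool_pos: [0.5229, -0.093, 0.1422]
tool_rot: [0.002, 0.127, 0.992, -0.001]
contact_force: [-1.0, 0.4, -0.4]
gripper_width: 1.0
grasp_force: 0.0
```

```bash
python3 st.py
python3 - <<'E'
from h import *
c=get_calibration('wrist');im=grab_frame('wrist');cv2.imwrite('pics/w2.png',im[:,:,::-1])
np.savez('w2',R=c['R'],t=c['t'],cal=[c['vertical_fov'],c['cx'],c['cy']])
E
```

```text
tray [-33.7648467  -41.81416772] z 142.19171218195905 F tray -1.1059287572482244 0.11542519703978386 -0.41489380998681624 0.9995481751924828 0.0 5.8667
```

View pics/w2.png

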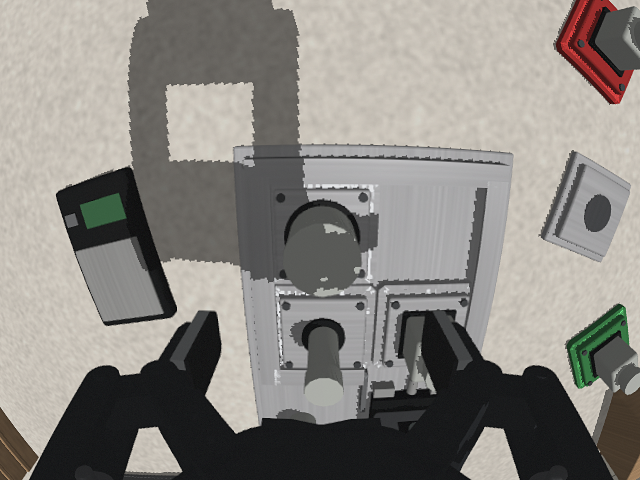

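The jar's carrier now sits in the corner, with screws at (280,197), (364,197) and (282,274). The vial's screws are at (286,306), (363,305), (365,365) and (285,366), and the bottle's at (389,302), (463,300) and (396,362).

Run:
```python
from h import *
w=np.load('w2.npz')
for n,p,z in(("jar",[(280,197),(364,197),(282,274)],.022),("bottle",[(389,302),(463,300),(396,362)],.022),("vial",[(286,306),(363,305),(365,365),(285,366)],.022),("plate",[(235,152),(512,155)],.006)):
    q=totray(wonz(w['R'],w['t'],w['cal'],p,z))*1000
    print(n,q.round(1).tolist(),q.mean(0))
```

```text
jar [[-66.4, -68.9], [-66.4, -14.3], [-11.9, -69.4]] [-48.24548422 -50.8501323 ]
bottle [[10.7, 7.1], [11.0, 65.0], [66.0, 17.7]] [29.21803789 29.94310248]
vial [[13.5, -67.6], [12.8, -11.9], [68.0, -7.3], [68.8, -70.9]] [ 40.76161178 -39.39872016]
plate [[-95.2, -101.1], [-97.7, 98.7]] [-96.46155236  -1.22007701]
```

Emit:
move_arm([
  [[100,-0.0403,0.0447,0,0],[100,-0.0403,0.0447,0,0],[100,-0.0403,0.0447,0,0],[100,0,0,0,0],[100,0,0,0.04,0]],
])

```text
time: 6.33
tool_pos: [0.6154, -0.0323, 0.1184]
tool_rot: [0.003, 0.126, 0.992, -0.0]
contact_force: [0.8, 0.1, 0.3]
gripper_width: 1.0
grasp_force: 0.0
```

Emit:
move_arm([
  [[100,0,0,0.04,0],[100,0,0,0.04,0],[100,0,0,0.025,0],[100,0,0,0,0],[100,0,0,0,0]],
])

```text
time: 6.75
tool_pos: [0.6124, -0.0333, 0.0535]
tool_rot: [0.0, 0.127, 0.992, -0.001]
contact_force: [-0.4, 1.4, 9.2]
gripper_width: 0.999
grasp_force: 4.3
```

```bash
python3 st.py
```

```text
tray [37.74180879 38.59883169] z 53.49708616150049 F tray -0.7912707712932567 1.2764207889656787 9.161248498228222 0.999325688042056 4.348922520875931 6.75
```

Emit:
move_arm([
  [[100,0,0,-0.006,0],[100,0,0,0,0],[100,0,0,0,0]],
])

```text
time: 7.0
tool_pos: [0.6107, -0.0329, 0.055]
tool_rot: [-0.001, 0.127, 0.992, 0.0]
contact_force: [0.1, -0.2, 0.2]
gripper_width: 1.002
grasp_force: 0.0
```

```bash
python3 st.py;  python3 - <<'E'
from h import *
im=grab_frame('scene');cv2.imwrite('pics/s3.png',cv2.resize(im[120:340,170:400,::-1],(627,600)))
E
```

```text
tray [36.07562548 38.56052748] z 55.00388810455478 F tray 0.12227843794105421 -0.16179085411422606 0.16843939545165715 1.0024919798466483 0.0 7.0
```

View pics/s3.png

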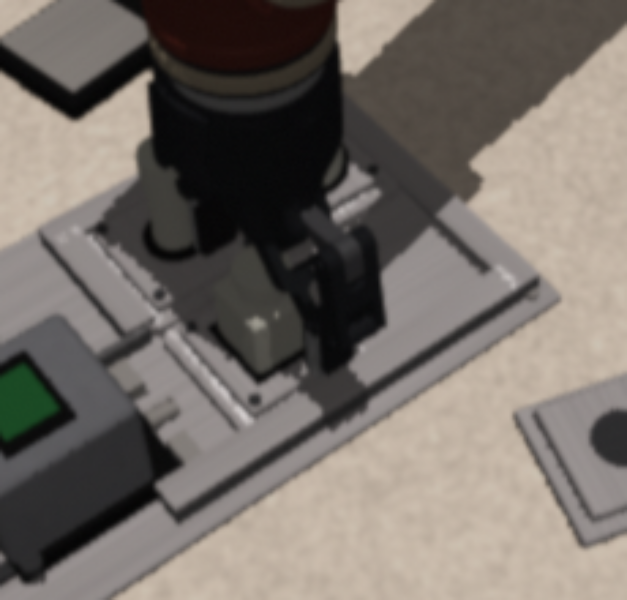

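Contact cleared once I raised the arm, so the fingertips reach lower than stated: they touch at TCP z 53.5 mm open and 62.7 mm at 44 mm opening. I'll grip the bottle higher, at z of about 68 mm.

Emit:
move_arm([
  [[100,-0.0045,0,-0.0217,0],[80,0,0,0,0],[60,0,0,0,0],[50,0,0,0,0],[45,0,0,0,0]],
])

```text
time: 7.47
tool_pos: [0.6145, -0.0336, 0.0694]
tool_rot: [-0.0, 0.127, 0.992, 0.0]
contact_force: [0.4, -0.4, 0.5]
gripper_width: 0.461
grasp_force: 0.0
```

Emit:
move_arm([
  [[43,0,0,0,0],[42,0,0,0,0],[41,0,0,0,0],[41,0,0,0,0]],
])

```text
time: 7.8
tool_pos: [0.6146, -0.0334, 0.0695]
tool_rot: [-0.0, 0.127, 0.992, 0.0]
contact_force: [0.3, 1.6, 0.2]
gripper_width: 0.42
grasp_force: 22.2
```

```bash
python3 st.py
```

```text
tray [39.96204537 39.05398282] z 69.53789361642156 F tray -0.08907709587123963 1.6296477301066636 0.17347604178791143 0.4199383919457264 22.1872016787529 7.8
```

Emit:
move_arm([
  [[41,0.015,0,0,0],[41,0.025,0,0,0],[41,0.03,0,0,0],[41,0.025,0,0,0],[41,0.015,0,0,0]],
])

```text
time: 8.22
tool_pos: [0.5494, -0.0168, 0.0695]
tool_rot: [0.0, 0.127, 0.992, -0.0]
contact_force: [1.5, -0.5, 1.1]
gripper_width: 0.413
grasp_force: 22.6
```

Emit:
move_arm([
  [[41,0.006,0,0,0],[41,0.003,0,0,0],[41,0.002,0,0,0],[41,0,0,0,0]],
])

```text
time: 8.55
tool_pos: [0.5443, -0.0154, 0.0695]
tool_rot: [-0.0, 0.127, 0.992, -0.0]
contact_force: [-1.8, 0.6, 3.0]
gripper_width: 0.41
grasp_force: 22.7
```

```bash
python3 st.py
```

```text
tray [-32.61795119  38.75310971] z 69.51460520477069 F tray -1.9134103651921144 0.09499361676147769 2.9927371760854706 0.41008000022673713 22.68448054790497 8.55
```

Emit:
move_arm([
  [[41,0.003,0,0,0],[41,0.002,0,0,0],[41,0.0015,0,0,0],[41,0.001,0,0,0],[41,0,0,0,0]],
])

```text
time: 8.97
tool_pos: [0.5401, -0.0142, 0.0695]
tool_rot: [0.0, 0.127, 0.992, -0.0]
contact_force: [1.0, -1.2, 0.6]
gripper_width: 0.416
grasp_force: 22.5
```

```bash
python3 st.py
```

```text
tray [-37.04720632  38.82648582] z 69.50194263754506 F tray 1.2983389028357482 -0.9277973580960409 0.5540244828389844 0.415521955520453 22.51402974128723 8.9667
```

Emit:
move_arm([
  [[41,0.0015,0,0,0],[41,0.001,0,0,0],[41,0,0,0,0],[41,0,0,0,0]],
])

```text
time: 9.3
tool_pos: [0.5385, -0.0138, 0.0695]
tool_rot: [-0.0, 0.127, 0.992, 0.0]
contact_force: [0.1, -0.9, 0.6]
gripper_width: 0.417
grasp_force: 22.5
```

```bash
python3 st.py
```

```text
tray [-38.65443674  38.82851104] z 69.5179562298909 F tray 0.3154183470393974 -0.8215758711639194 0.6265423812485885 0.41700267027508536 22.51636505126953 9.3
```

Emit:
move_arm([
  [[45,0,0,0,0],[55,0,0,0,0],[65,0,0,0,0],[65,0,0,-0.03,0],[65,0,0,-0.05,0]],
])

```text
time: 9.72
tool_pos: [0.5354, -0.0133, 0.1139]
tool_rot: [-0.004, 0.127, 0.992, 0.0]
contact_force: [0.6, -0.8, 0.3]
gripper_width: 0.652
grasp_force: 0.0
```

Emit:
move_arm([
  [[65,0,0,-0.05,0],[65,-0.044,-0.0438,0,0],[65,-0.044,-0.0438,0,0],[65,-0.044,-0.0438,0,0],[65,0,0,0,0]],
])

```text
time: 10.13
tool_pos: [0.5978, -0.1149, 0.1483]
tool_rot: [0.002, 0.129, 0.992, -0.001]
contact_force: [0.6, 1.3, -0.1]
gripper_width: 0.651
grasp_force: 0.0
```

Emit:
move_arm([
  [[65,0,0,0,0],[65,0,0,0,0]],
])

```text
time: 10.3
tool_pos: [0.5948, -0.1098, 0.147]
tool_rot: [-0.001, 0.127, 0.992, 0.0]
contact_force: [0.7, -0.4, -0.9]
gripper_width: 0.655
grasp_force: 0.0
```

```bash
python3 st.py
python3 - <<'E'
from h import *
c=get_calibration('wrist');im=grab_frame('wrist');cv2.imwrite('pics/w3.png',im[:,:,::-1])
np.savez('w3',R=c['R'],t=c['t'],cal=[c['vertical_fov'],c['cx'],c['cy']])
E
```

```text
tray [ 40.0879633  -39.87109192] z 146.97069604116027 F tray 0.7525403857820548 -0.24569806998239435 -0.942942053637538 0.6552653504533859 0.0 10.3
```

View pics/w3.png

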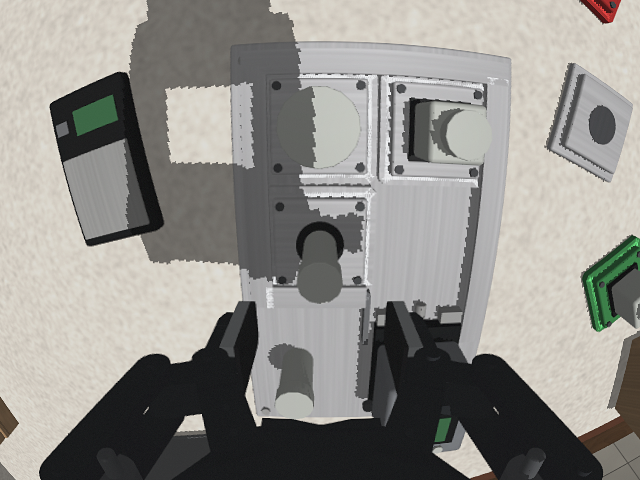

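All as wanted: the jar is in the corner (screws (277,85), (360,85), (362,168), (277,168)), the bottle is in the near place (screws (401,89), (479,95), (473,173), (393,168)), and the bay is empty. The vial's screws are at (280,206), (360,206), (361,280) and (282,280).

Run:
```python
from h import *
w=np.load('w3.npz')
for n,p,z in(("jar",[(277,85),(360,85),(362,168),(277,168)],.022),("bottle",[(401,89),(479,95),(473,173),(393,168)],.022),("vial",[(280,206),(360,206),(361,280),(282,280)],.022),("plate",[(232,47),(511,60)],.006)):
    q=totray(wonz(w['R'],w['t'],w['cal'],p,z))*1000
    print(n,q.round(1).tolist(),q.mean(0))
```

```text
jar [[-66.0, -68.1], [-65.9, -15.3], [-11.6, -13.4], [-11.7, -68.9]] [-38.79763624 -41.42072493]
bottle [[-64.4, 11.3], [-64.9, 66.2], [-10.7, 64.6], [-12.0, 7.2]] [-38.0088013   37.31908985]
vial [[13.9, -67.5], [14.0, -14.1], [68.0, -11.6], [67.9, -68.1]] [ 40.951876   -40.34337833]
plate [[-96.6, -101.1], [-96.5, 99.9]] [-96.54165142  -0.62255673]
```

Emit:
move_arm([
  [[65,-0.0008,0.0005,0.04,0],[65,0,0,0.04,0],[65,0,0,0.041,0],[55,0,0,0,0],[45,0,0,0,0]],
])

```text
time: 10.77
tool_pos: [0.5941, -0.1084, 0.0733]
tool_rot: [-0.002, 0.126, 0.992, 0.0]
contact_force: [1.0, -0.2, -0.2]
gripper_width: 0.45
grasp_force: 0.0
```

Emit:
move_arm([
  [[36,0,0,0,0],[30,0,0,0,0],[27,0,0,0,0],[25,0,0,0,0],[24.5,0,0,0,0]],
])

```text
time: 11.18
tool_pos: [0.5973, -0.1101, 0.0775]
tool_rot: [0.002, 0.127, 0.992, -0.0]
contact_force: [-1.7, 0.3, 7.4]
gripper_width: 0.272
grasp_force: 58.5
```

```bash
python3 st.py
```

```text
tray [ 42.52488643 -39.55433633] z 77.47790995159255 F tray -1.76938222768901 -0.1261146984123432 7.355143682231635 0.2721260013025055 58.48461091518402 11.1833
```

The grip came out at the full 58 N with 7 N upward. I'll relax it and see where the tool settles.

Emit:
move_arm([
  [[28,0,0,0,0],[30,0,0,0,0],[33,0,0,0,0],[36,0,0,0,0],[36,0,0,0,0]],
])

```text
time: 11.6
tool_pos: [0.5957, -0.1099, 0.0747]
tool_rot: [-0.0, 0.127, 0.992, 0.0]
contact_force: [-0.5, -0.2, 0.4]
gripper_width: 0.358
grasp_force: 0.0
```

```bash
python3 st.py;  python3 - <<'E'
from h import *
im=grab_frame('scene');cv2.imwrite('pics/s4.png',cv2.resize(im[90:310,150:380,::-1],(627,600)))
E
```

```text
tray [ 40.90659175 -39.73341604] z 74.65231350086623 F tray -0.45386769051358805 -0.3344792143992035 0.38414134901039787 0.3584840657834547 0.0 11.6
```

View pics/s4.png

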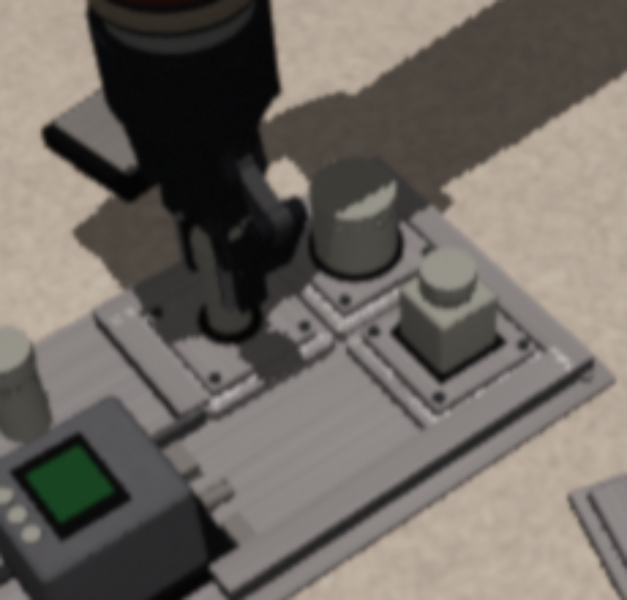

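Emit:
move_arm([
  [[32,0,0,0,0],[30,0,0,0,0],[29,0,0,0,0],[28.5,0,0,0,0],[28,0,0,0,0]],
])

```text
time: 12.07
tool_pos: [0.5958, -0.1099, 0.0748]
tool_rot: [-0.0, 0.127, 0.992, 0.0]
contact_force: [-1.7, -0.1, -0.0]
gripper_width: 0.287
grasp_force: 18.7
```

```bash
python3 st.py
```

```text
tray [ 41.03265503 -39.68871806] z 74.82464103105166 F tray -1.5789428515358537 -0.538533144545336 -0.032367652283373044 0.28666956689432055 18.733982741832733 12.0667
```

Emit:
move_arm([
  [[28,0.0008,0.015,0,0],[28,0,0.025,0,0],[28,0,0.03,0,0],[28,0,0.025,0,0],[28,0,0.015,0,0]],
])

```text
time: 12.48
tool_pos: [0.6124, -0.0434, 0.0748]
tool_rot: [-0.0, 0.126, 0.992, 0.0]
contact_force: [1.0, -1.5, -0.9]
gripper_width: 0.282
grasp_force: 18.8
```

Emit:
move_arm([
  [[28,0,0.006,0,0],[28,0,0.004,0,0],[28,0,0.003,0,0],[28,0,0,0,0]],
])

```text
time: 12.82
tool_pos: [0.614, -0.0381, 0.0748]
tool_rot: [-0.0, 0.127, 0.992, 0.0]
contact_force: [0.7, 1.2, -0.5]
gripper_width: 0.285
grasp_force: 18.8
```

```bash
python3 st.py
```

```text
tray [40.57565923 34.30577227] z 74.81944363445912 F tray 0.4037565013161608 1.3136893698999816 -0.4633058038264234 0.28531409023756116 18.789848685264587 12.8167
```

Emit:
move_arm([
  [[28,0,0.003,0,0],[28,0,0.0025,0,0],[28,0,0.002,0,0],[28,0,0,0,0],[28,0,0,0,0]],
])

```text
time: 13.23
tool_pos: [0.6151, -0.0341, 0.0748]
tool_rot: [-0.0, 0.127, 0.992, 0.0]
contact_force: [-0.6, -0.4, -1.6]
gripper_width: 0.281
grasp_force: 18.8
```

```bash
python3 st.py
```

```text
tray [40.60719842 38.52906535] z 74.84076391131379 F tray -0.4624814663917278 -0.5043975299976406 -1.598257027295793 0.2812026886815364 18.756651878356934 13.2333
```

Emit:
move_arm([
  [[28,-0.003,0.0004,0,0],[28,-0.004,0,0,0],[28,-0.004,0,0,0],[28,-0.003,0,0,0],[28,0,0,0,0]],
])

```text
time: 13.65
tool_pos: [0.6238, -0.036, 0.0748]
tool_rot: [0.0, 0.127, 0.992, -0.0]
contact_force: [0.6, 1.0, -2.3]
gripper_width: 0.282
grasp_force: 18.7
```

```bash
python3 st.py
```

```text
tray [49.50168438 38.82877718] z 74.82234811644305 F tray 0.36569000961224696 1.0924562173577148 -2.262283070478758 0.2816042988475996 18.730321526527405 13.65
```

Sliding freely. I continue in small steps, checking the force each time.

Emit:
move_arm([
  [[28,-0.003,0,0,0],[28,-0.003,0,0,0],[28,-0.002,0,0,0],[28,0,0,0,0]],
])

```text
time: 13.98
tool_pos: [0.6283, -0.0372, 0.0748]
tool_rot: [0.0, 0.127, 0.992, -0.0]
contact_force: [0.1, 0.1, -2.7]
gripper_width: 0.283
grasp_force: 18.7
```

```bash
python3 st.py
```

```text
tray [54.11090372 38.83874856] z 74.82420979580206 F tray 0.08080957475701209 0.07361389022478707 -2.6982737205992295 0.28293279714451725 18.704752922058105 13.9833
```

Emit:
move_arm([
  [[28,-0.002,0,0.001,0],[28,-0.002,0,0,0],[28,-0.001,0,0,0],[28,0,0,0,0]],
])

```text
time: 14.32
tool_pos: [0.6313, -0.0379, 0.0748]
tool_rot: [0.0, 0.127, 0.992, -0.0]
contact_force: [-1.5, 0.5, 1.1]
gripper_width: 0.286
grasp_force: 18.9
```

```bash
python3 st.py
```

```text
tray [57.1984038  38.86855741] z 74.78619403201434 F tray -1.6182495289301866 0.12618658490896947 1.1089721133845094 0.28550196596221766 18.910207450389862 14.3167
```

Emit:
move_arm([
  [[28,-0.002,0,0,0],[28,-0.001,0,0,0],[28,0,0,0,0],[28,0,0,0,0]],
])

```text
time: 14.65
tool_pos: [0.633, -0.0383, 0.0748]
tool_rot: [0.0, 0.127, 0.992, -0.0]
contact_force: [-1.2, 0.6, 3.2]
gripper_width: 0.284
grasp_force: 19.0
```

```bash
python3 st.py
```

```text
tray [58.98152023 38.90377638] z 74.76073222070387 F tray -1.2829505914416728 0.2582233975498384 3.23752354355184 0.2844094451060955 19.009816646575928 14.65
```

Emit:
move_arm([
  [[28,-0.001,0,-0.001,0],[28,-0.001,0,0,0],[28,0,0,0,0],[28,0,0,0,0]],
])

```text
time: 14.98
tool_pos: [0.6338, -0.0386, 0.0748]
tool_rot: [-0.0, 0.127, 0.992, 0.0]
contact_force: [-1.6, 0.3, 2.1]
gripper_width: 0.285
grasp_force: 19.0
```

```bash
python3 st.py
```

```text
tray [59.79019225 38.89960855] z 74.78905114160433 F tray -1.6329384331341013 -0.14595590453074403 2.0871013419651483 0.28547976577293294 18.95029842853546 14.9833
```

Emit:
move_arm([
  [[28,-0.001,0,0,0],[28,-0.001,0,0,0],[28,0,0,0,0],[28,0,0,0,0]],
])

```text
time: 15.32
tool_pos: [0.635, -0.0389, 0.0748]
tool_rot: [0.0, 0.127, 0.992, -0.0]
contact_force: [-1.3, 0.7, 0.8]
gripper_width: 0.282
grasp_force: 18.9
```

```bash
python3 st.py
```

```text
tray [61.10074718 38.8493724 ] z 74.83222149449628 F tray -1.4040549133179856 0.36036181690112545 0.8293187714058723 0.2820054107751363 18.918584883213043 15.3167
```

Emit:
move_arm([
  [[28,-0.001,0,0,0],[28,-0.001,0,0,0],[28,0,0,0,0],[28,0,0,0,0]],
])

```text
time: 15.65
tool_pos: [0.6359, -0.0391, 0.0751]
tool_rot: [-0.0, 0.127, 0.992, 0.0]
contact_force: [-4.8, 1.3, 5.0]
gripper_width: 0.287
grasp_force: 19.1
```

```bash
python3 st.py
```

```text
tray [61.94802123 38.89552094] z 75.14119377666943 F tray -4.994629245861375 0.07016696070743317 5.0337513623331755 0.28657155205998164 19.102282226085663 15.65
```

Emit:
move_arm([
  [[28,-0.001,0,0,0],[28,-0.001,0,0,0],[28,0,0,0,0],[28,0,0,0,0]],
])

```text
time: 15.98
tool_pos: [0.6368, -0.0394, 0.0756]
tool_rot: [-0.001, 0.127, 0.992, 0.0]
contact_force: [-7.6, 1.5, 7.7]
gripper_width: 0.285
grasp_force: 19.3
```

```bash
python3 st.py
```

```text
tray [62.93319428 38.87315929] z 75.57278191584008 F tray -7.686518195624472 -0.47907491179496076 7.659895391006953 0.2846130938485294 19.28805023431778 15.9833
```

The force rises steadily to 7.7 N, so the flange is against the reader. I'll ease off a little, release and rise.

Emit:
move_arm([
  [[28,0.001,0,0,0],[28,0.0005,0,0,0],[28,0,0,0,0],[28,0,0,0,0]],
])

```text
time: 16.32
tool_pos: [0.6362, -0.0392, 0.0753]
tool_rot: [-0.0, 0.127, 0.992, 0.0]
contact_force: [-4.7, 1.3, 4.8]
gripper_width: 0.286
grasp_force: 19.2
```

```bash
python3 st.py
```

```text
tray [62.2999487  38.87308029] z 75.3058450946208 F tray -4.872369994259348 0.05169269264266302 4.800318717183117 0.285819919604967 19.160000681877136 16.3167
```

Emit:
move_arm([
  [[29,0,0,0,0],[30,0,0,0,0],[33,0,0,0,0],[40,0,0,0,0],[50,0,0,0,0]],
])

```text
time: 16.73
tool_pos: [0.6366, -0.0394, 0.0747]
tool_rot: [0.0, 0.127, 0.992, -0.0]
contact_force: [0.6, -0.0, -0.2]
gripper_width: 0.498
grasp_force: 0.0
```

```bash
python3 st.py
```

```text
tray [62.73587441 38.75263457] z 74.71313597041356 F tray 0.5362512968936682 0.1286936376041856 -0.2473010796356937 0.4976933811990886 0.0 16.7333
```

Emit:
move_arm([
  [[55,0,0,0,0],[55,0,0,-0.02,0],[55,0,0,-0.05,0],[55,0,0,-0.05,0],[55,0,0,0,0]],
])

```text
time: 17.15
tool_pos: [0.6406, -0.04, 0.1556]
tool_rot: [0.006, 0.127, 0.992, -0.0]
contact_force: [1.3, -0.1, 1.7]
gripper_width: 0.549
grasp_force: 0.0
```

Emit:
move_arm([
  [[55,0.04,-0.04,0,0],[55,0.04,-0.04,0,0],[55,0,0,0,0],[55,0,0,0,0]],
])

```text
time: 17.48
tool_pos: [0.577, -0.0742, 0.1474]
tool_rot: [0.0, 0.128, 0.992, 0.0]
contact_force: [0.5, -0.4, 0.4]
gripper_width: 0.552
grasp_force: 0.0
```

```bash
python3 st.py
python3 - <<'E'
from h import *
c=get_calibration('wrist');im=grab_frame('wrist');cv2.imwrite('pics/w5.png',im[:,:,::-1])
np.savez('w5',R=c['R'],t=c['t'],cal=[c['vertical_fov'],c['cx'],c['cy']])
E
```

```text
tray [13.8623668  -9.88879181] z 147.39700202272175 F tray 0.5598044958941236 -0.31881458574415666 0.3997388562301826 0.5519614023444522 0.0 17.4833
```

View pics/w5.png

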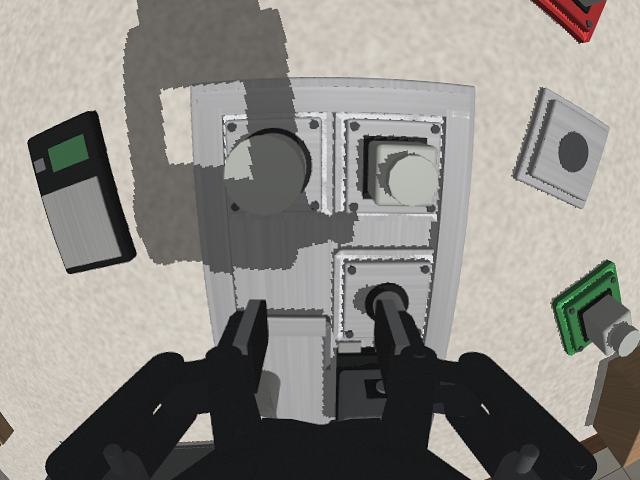

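The wrist view shows the vial's carrier in the bay with its flange against the reader's face at about (348,347). The jar (270,165) is in the corner and the bottle (400,170) in the near place. The stop at about x = 61 mm agrees with the datum face measured at 99–100 mm.

```bash
python3 -c "
from plant import *
print(job.job_done())"
```

```text
the job is handed in; nothing more can be done
None
```

I handed the job in at about 17.5 s with all three carriers moved as asked, but the judge gave no verdict: the jar's carrier is in the empty corner, the bottle's is in the jar's old place, and the vial's is in the bay, released after stopping against the reader with a highest tool-force reading of about 8 N (I didn't measure the nose itself).

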